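Unlock and hold open the paper trimmer

TASK

I want to slide a sheet under the blade of the lever paper trimmer, so before touching the safety bolt give the black handle a gentle upward tug to find out whether the bolt is caught. If it is, do not force the arm: draw the bolt right back to its stop. Then raise the blade arm to about 40 degrees and finish with the gripper still holding it up there by the handle; it drops if let go, so never let it fall or fling it up, and leave the tags, stapler and secateurs where they lie.

Things in the scene. Friction and masses are not known exactly. Their poses are not given: they have to be found in the camera images.
- paper_trimmer: Lever paper trimmer fixed on the table: board 360 x 300 mm (frame x -154 to 206, y -132 to 168 mm), its top 27 mm above the table, blade arm along its right edge. Origin on the table under the middle; x points to the back (from handle to hinge), y left, z up. The black handle spans x -206 to -110, y -168 to -137, z 26 to 56 mm while the arm is down; ahead of the board only the table is below it.
- paper_trimmer_arm: The trimmer's blade arm with its black handle. Same origin and axes as the trimmer while it is down; it turns up about a level axis along the trimmer's y through x 176, z 36 mm. Lifting takes 4 to 6 N at the handle if free; if the bolt is caught there is about 0.02 rad of play (7 mm at the handle), then a hard stop. Opens 78 degrees at most; almost no friction: it falls shut when let go.
- handle (a point): Grasp point in the middle of the black handle (31 mm wide at most, 25 mm tall), 26 mm in front of the board's front edge: trimmer frame x -180, y -152.5, z 41 mm while the arm is down. It goes with the blade arm, up and then back in an arc of 356 mm radius round the hinge; its axes are the trimmer's while the arm is down.
- safety_bolt: Steel barrel bolt, an 8 mm round bar along the trimmer's y axis on a base plate on the board, 42 mm above the table. Origin in the bar's axis under the knob, the nose 44.5 mm from it towards the blade arm. Slides 30 mm: shot towards the arm (-y of the trimmer), drawn back away from it (+y). Stays where left (2 N friction, more while the arm pulls up against it).
- bolt_knob (a point): Middle of the bolt's upright knob, 16 mm across, 20 mm tall, 78 mm above the table (straps beside it 52 mm). Trimmer frame x -75 mm; y -100 mm when fully shot, -70 mm when drawn right back to its stop. At the start it stands anywhere between, so a look hardly tells whether the nose is still in the keeper.
- tag_stack: Stack of price tags, 43 x 73 x 11 mm, lying on the trimmer's board; leave it. Origin under its middle.
- secateurs: Secateurs, 40 x 179 x 14 mm, lying on the table to the right; leave them. Origin under their middle.
- stapler: Desk stapler, 36 x 145 x 46 mm, on the table in front of the trimmer; leave it. Origin under its middle.
- keeper_mouth (a point): Middle of the mouth of the bolt's keeper: a square steel tube 24 mm wide, 23 mm high and 19 mm deep behind the mouth (towards the trimmer's -y), fixed on the blade arm's left side; it hides the bolt's nose when this is in it. Trimmer frame x -75, y -128, z 41 mm while the arm is down; it moves with the arm.

How it is judged:
By the outcome, as a careful person would: the job done as asked, in the order asked, and still so for the second after the job is handed in, while the arm keeps its last pose, push and grip.
It also fails if it takes over 64 s, if anything falls off the work surface, if the arm or the gripper's body presses on something with over 40 N, if the wrist force passes 120 N, or if a joint passes its speed limit or range.

ROBOT

A 6-joint arm with a two-finger parallel gripper is mounted at the origin on a cart in front of the work surface, level with it; the furniture and walls round the work are solid. World frame = base frame: x ahead of the robot, y to its left, z up, the work surface at z = 0. Lengths are in mm, angles in rad, forces in N, time in s.
With the tool pointing down it reaches from about 425 to 950 mm from the base axis. Payload 14.7 kg.
Tool frame: the origin (TCP) lies at the very end of the fingers, on their centre line; the grasp point (between the pads) lies robot.hold_point_z behind it (robot.hold_point_z is the distance from the TCP to the grasp point, in mm); x points along the fingers, z is the direction in which the jaws open and shut, and the axes are right-handed (so a half turn about x gives the same grasp; the last joint's range is limited). The gripper opens to 85 mm and grips with 20 to 120 N. Pads are 22 mm wide; open, the fingers measure 114 mm over their backs; the gripper's body (76 mm by 85 mm) begins 54 mm behind the grasp point. The pads swing forward as they close: fully open they stand 13 mm farther back than shut.
Start: joints at [-1.309, 0.48, 1.596, -0, 1.065, -0.047], TCP at [197.561, -619.243, 206.797] pointing down, gripper open.
Joint ranges: [-2.75, 2.75], [-0.82, 2.05], [0.23, 2.67], [-1.56, 4.7], [0.09, 2.69], [-2.92, 2.92]. Speed limits (rad/s): [1.89, 1.89, 2.39, 3.01, 3.01, 3.01].

INTERFACE

Orientations are given as a unit quaternion [x, y, z, w].
In Python, from workcell import robot gives the robot as it stands.
- The arm moves only by the shell command python3 -m jog 'ROWS' [FORCE]. ROWS is JSON, one flat list of numbers, 7 for each row, row after row: the shift along the tool's x, y, z in m, then the turn, a rotation vector about the tool's x, y, z in degrees, then the gripper's target within -1 to 1 (shut at 1, half-way at 0, fully open at -1). In form: [x, y, z, ax, ay, az, claw, x, y, z, ax, ay, az, claw, ...]. A call has 1 to 12 rows; each row shifts and turns the commanded pose from where the row before left it, along the tool's axes as they then stand; what a row does not reach is not made up. A row lasts 1/10 s, in which the tool goes at most 50 mm and 8.59 degrees, less where a joint would pass 70% of its speed; a pose out of reach is approached as far as the arm can. A call is refused whole if a number of a shift passes 0.05 or a number of a turn 8.59, either way. A call with a gripper value outside its range is refused whole. The fingers move at their own pace and stop on an object; FORCE is the grip in N (left out, the last holds). Time passes only in rows, so rows that do not move let the fingers close. It gives the time, the measured TCP pose, the force and the opening at its end, in the units of the state.
- robot.state(): the state, without advancing time (a new reading comes with each control period).
- robot.grab_frame(name): name is "scene" or "top" or "wrist"; returns the picture (400x640x3 uint8, blue, green, red); there is no depth.
- robot.get_calibration(name): a dict with "camera_matrix" (3x3 intrinsics, pixels), "dist" ([k1, k2, p1, p2, k3] as OpenCV has them; the pictures are not rectified), "rvec" (rotation vector, rad) and "tvec" (3), from world to camera coordinates, as OpenCV has them; the wrist camera has in their place "tool_from_camera" (4x4, takes a point from camera to tool coordinates, whose origin is the TCP and whose axes are the tool frame's). Camera axes: x right, y down, z forward; pixel columns grow to the right and rows downward; lengths in mm; the calibration is good to about 2 mm. A picture is of the moment at which its call begins: read the wrist's pose just before it. get_calibration takes no time and is no camera call.
- robot.close_job(): hands the job in, once; it reports no verdict.
The state is a dict: "clock": time; "joint_pos": joint angles; "qvel": joint speeds; "effort": joint torques, N m; "eef_pos": TCP position; "orientation": TCP orientation; "contact_force": force on the tool from outside, world axes, zero at the start; "moment": the same for the moment, N m; "grip_width": opening from 0.0 (shut) to 1.0 (fully open).
Only numpy, scipy, OpenCV 4.12 (cv2) and the standard library are available. Lean on these libraries where they do the work, as an engineer would, in place of code of your own. Each camera call takes 0.05 s, during which the arm holds its last target.

## Working session

There is one attempt and no reset: what is moved stays moved. The work goes in short steps, Python scripts to look and compute and a shell command to move; the robot and the scene stay as the last step left them, time stands still between calls to the robot, and variables do not carry over. Pictures are saved under pics/ and viewed, and the job is handed in when it is done.

```bash
ls; mkdir -p pics; cat > h.py <<'E'
import numpy as np, cv2
from scipy.spatial.transform import Rotation as R
from workcell import robot
def save(n,f):
    im=robot.grab_frame(n); cv2.imwrite('pics/'+f,im); return im
def ray(cal,uv,tool=None):
    K=np.array(cal['camera_matrix'],float);d=np.array(cal['dist'],float)
    p=cv2.undistortPoints(np.array([[uv]],float),K,d)[0,0]
    v=np.array([p[0],p[1],1.])
    if 'rvec' in cal:
        Rm=cv2.Rodrigues(np.array(cal['rvec'],float))[0];t=np.array(cal['tvec'],float).ravel()
        return -Rm.T@t, Rm.T@v
    T=np.array(cal['tool_from_camera'],float); s=tool
    Rt=R.from_quat(s['orientation']).as_matrix()
    return Rt@T[:3,3]+np.array(s['eef_pos']), Rt@T[:3,:3]@v
def onz(cal,uv,z,tool=None):
    o,v=ray(cal,uv,tool); return o+v*(z-o[2])/v[2]
def proj(cal,P):
    return cv2.projectPoints(np.array(P,float).reshape(-1,1,3),np.array(cal['rvec'],float),np.array(cal['tvec'],float),np.array(cal['camera_matrix'],float),np.array(cal['dist'],float))[0].reshape(-1,2)
E
python3 - <<'E'
from h import *
s=robot.state();print(s,robot.hold_point_z)
for n in('scene','top','wrist'):
    save(n,n+'0.png')
for n in('scene','top'):
    c=robot.get_calibration(n);print(n,c,ray(c,(320,200)))
E
```

```text
pics
{'clock': 0.0, 'joint_pos': array([-1.30860087e+00,  4.80832819e-01,  1.59689301e+00, -1.01275232e-05,
        1.06508793e+00, -4.66285062e-02]), 'qvel': array([-0.00078426, -0.00014101, -0.00146212,  0.00077439,  0.00079136,
       -0.00065266]), 'effort': array([-3.45293156e-04, -9.50660276e+01, -4.30199575e+01,  1.83310561e-05,
        1.20150609e-02, -3.33759021e-05]), 'eef_pos': array([ 197.44186954, -618.81353704,  206.16463521]), 'orientation': array([ 0.41741826,  0.57128985, -0.41688181,  0.57061323]), 'contact_force': array([-0.34614736,  0.41163251,  0.16379384]), 'moment': array([-0.01373272, -0.02109703,  0.06110013]), 'grip_width': 1.00038188525536} 18.700000000000003
scene {'camera_matrix': array([[362.77139171,   0.        , 315.14402871],
       [  0.        , 362.77139171, 202.65545583],
       [  0.        ,   0.        ,   1.        ]]), 'dist': array([-0.0127108,  0.       ,  0.       ,  0.       ,  0.       ]), 'rvec': array([ 0.55039996, -2.44999593,  1.47795748]), 'tvec': array([495.03950403, 253.67579634, 746.60111914])} (array([214.80373578, 701.77383557, 572.88881129]), array([ 0.36846759, -0.80814239, -0.45975022]))
top {'camera_matrix': array([[386.40045345,   0.        , 315.26923505],
       [  0.        , 386.40045345, 202.68125638],
       [  0.        ,   0.        ,   1.        ]]), 'dist': array([-0.07073072,  0.        ,  0.        ,  0.        ,  0.        ]), 'rvec': array([ 2.1582777 , -2.15608015,  0.10750723]), 'tvec': array([-94.50429772, 625.81186933, 958.33350435])} (array([ 514.22114532, -106.95663456, 1021.32832903]), array([ 1.19387809e-01,  9.41492042e-04, -9.92946985e-01]))
```

View pics/scene0.png

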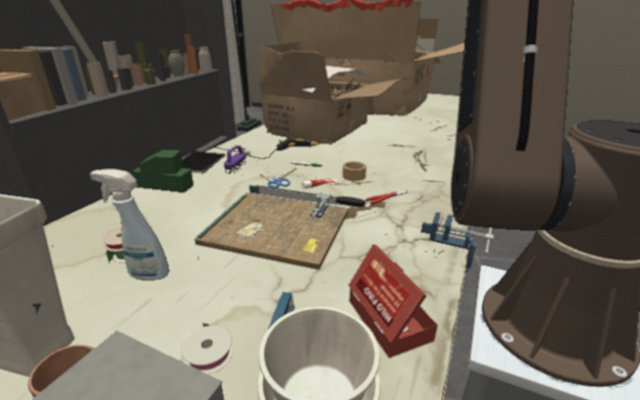

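View pics/top0.png

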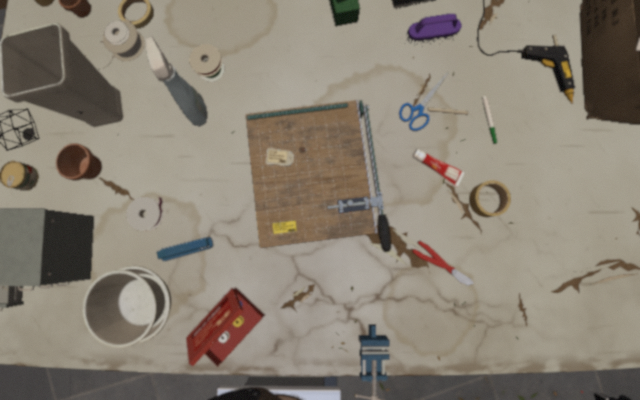

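View pics/wrist0.png

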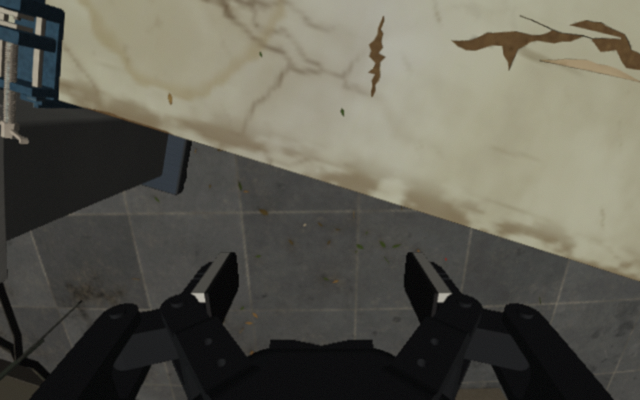

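The scene and top pictures show the trimmer mid-table. In the top view the board corners are near (247,115), (365,101), (378,236) and (261,247). The handle is near (384,233), the bolt near (350,205), and the red secateurs near (440,262). I'll enlarge the top view to measure.

```bash
python3 - <<'E'
from h import *
im=cv2.imread('pics/top0.png')
cv2.imwrite('pics/top0c.png',cv2.resize(im[90:260,235:405],None,fx=3.5,fy=3.5,interpolation=cv2.INTER_CUBIC))
im=cv2.imread('pics/scene0.png')
cv2.imwrite('pics/scene0c.png',cv2.resize(im[170:280,190:390],None,fx=4,fy=4,interpolation=cv2.INTER_CUBIC))
E
```

```text
(no output)
```

View pics/top0c.png

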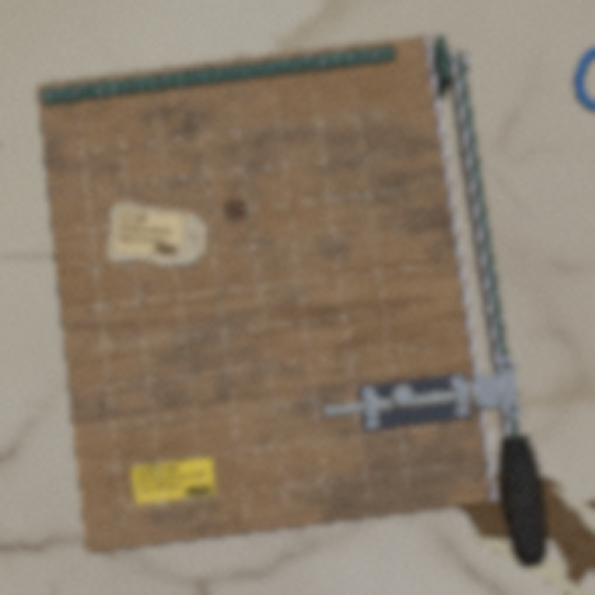

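View pics/scene0c.png

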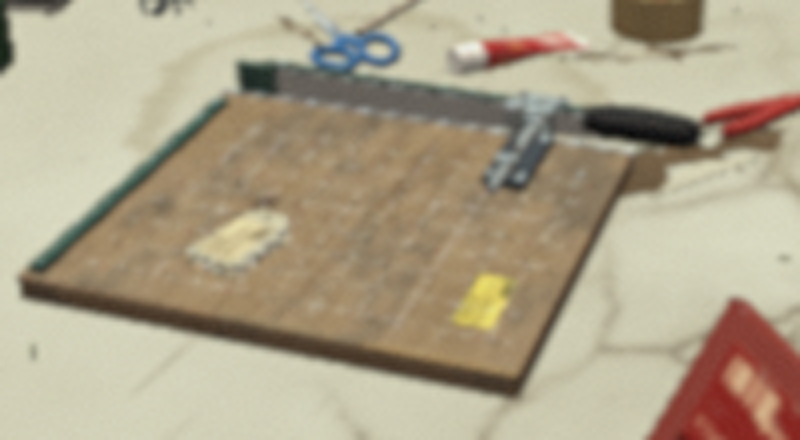

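```bash
python3 - <<'E'
from h import *
c=robot.get_calibration('top')
px=np.array([[40,88],[432,37],[496,499],[88,550]])/3.5+[235,90]-0.35
W=np.array([onz(c,p,27) for p in px])[:,:2]
F=np.array([[206,168],[206,-132],[-154,-132],[-154,168]],float)
print(W.round(1), [np.linalg.norm(W[i]-W[i-1]).round(1) for i in range(4)])
fm,wm=F.mean(0),W.mean(0)
H=(F-fm).T@(W-wm);U,S,V=np.linalg.svd(H);Rm=V.T@U.T
t=wm-Rm@fm;a=np.arctan2(Rm[1,0],Rm[0,0]);print('pose',t,np.degrees(a));print((F@Rm.T+t-W).round(1))
np.save('pose.npy',[t[0],t[1],a])
def w(p):return np.r_[Rm@np.array(p[:2])+t,p[2]]
for n,p in dict(handle=(-180,-152.5,41),tip=(-206,-152.5,41),root=(-110,-152.5,41),keeper=(-75,-128,41)).items():
  P=w(p);q=proj(c,P)[0];print(n,P.round(1),q,((q-[235,90]+.35)*3.5).round(0), ((proj(robot.get_calibration('scene'),P)[0]-[190,170])*4).round(0))
Kn=onz(c,np.array([404,394])/3.5+[235,90]-.35,85);print('knob',Kn,Rm.T@(Kn[:2]-t))
E
```

```text
[[ 863.9   92.2]
 [ 903.4 -208.1]
 [ 550.5 -250.8]
 [ 512.7   48.5]] [np.float64(353.9), np.float64(302.9), np.float64(355.5), np.float64(301.7)]
pose [ 684.07088614 -100.64970011] 7.138082725286326
[[ 3.7 -0.6]
 [ 1.5  2.1]
 [-2.8  0. ]
 [-2.4 -1.6]]
handle [ 524.4 -274.3   41. ] [386.6029264  242.34331305] [532. 534.] [676. 127.]
tip [ 498.6 -277.6   41. ] [388.04462869 252.61589183] [537. 570.] [709. 132.]
root [ 593.9 -265.6   41. ] [382.72255422 214.93210172] [518. 438.] [590. 115.]
keeper [ 625.6 -237.    41. ] [371.29778744 202.55499805] [478. 395.] [540. 122.]
knob [ 621.36447507 -179.39552667   85.        ] [-72.00544595 -70.34354942]
```

```bash
cat >> h.py <<'E'
try:
    tx,ty,A=np.load('pose.npy')
    Rz=R.from_euler('z',A).as_matrix()
    def w(p): return Rz@np.array(p,float)+[tx,ty,0]
    def f(P): return Rz.T@(np.array(P,float)-[tx,ty,0])
except Exception: pass
def tool(phi,sgn,yaw=0):
    """phi deg: tilt of pointing direction from down toward +x trimmer; jaws along sgn*trimmer y"""
    x=np.array([np.sin(np.radians(phi)),0,-np.cos(np.radians(phi))]);z=np.array([0,sgn,0.]);y=np.cross(z,x)
    return Rz@R.from_euler('z',yaw,degrees=True).as_matrix()@np.c_[x,y,z]
def go(grasp,M,verbose=1,nofs=None):
    """to put point 'hold' behind TCP at world grasp"""
    s=robot.state();hp=robot.hold_point_z if nofs is None else nofs
    tcp=np.array(grasp)+M[:,0]*hp
    C=R.from_quat(s['orientation']).as_matrix()
    rv=R.from_matrix(C.T@M).as_rotvec(degrees=True)
    d=tcp-np.array(s['eef_pos'])
    print('clock %.2f'%s['clock'],'rot tool deg',rv.round(2),'| shift after rot (tool mm)',(M.T@d).round(1),'| shift w/o rot',(C.T@d).round(1),'world',d.round(1))
    g=np.array(s['eef_pos'])-C[:,0]*hp
    print('  grasp pt now trimmer',f(g).round(1),'F',np.round(s['contact_force'],1),'grip',round(s['grip_width'],3),'q',np.round(s['joint_pos'],2))
E
python3 - <<'E'
from h import *
s=robot.state();print(R.from_quat(s['orientation']).as_matrix().round(3))
for sg in(1,-1):
    go(w((-180,-152.5,180)),tool(20,sg),sg)
E
```

```text
[[-0.     0.953  0.304]
 [ 0.001  0.304 -0.953]
 [-1.     0.    -0.001]]
clock 0.15 rot tool deg [-167.02  -29.45   -2.79] | shift after rot (tool mm) [ 169.1 -336.1  301.3] | shift w/o rot [  44.1  422.5 -227.7] world [333.3 345.4 -43.9]
  grasp pt now trimmer [-547.2 -453.8  225. ] F [ 0.6  0.  -0.2] grip 1.006 q [-1.31  0.48  1.6  -0.    1.07 -0.05]
clock 0.15 rot tool deg [10.44 -1.89 19.95] | shift after rot (tool mm) [ 169.1  336.1 -301.3] | shift w/o rot [  44.1  422.5 -227.7] world [333.3 345.4 -43.9]
  grasp pt now trimmer [-547.2 -453.8  225. ] F [ 0.6  0.  -0.2] grip 1.006 q [-1.31  0.48  1.6  -0.    1.07 -0.05]
```

```bash
python3 -m jog '[0,0.015,-0.008,0,0,0,-1, 0,0.03,-0.016,0,0,0,-1, 0,0.035,-0.019,0,0,0,-1, 0,0.035,-0.019,0,0,0,-1, 0,0.035,-0.019,0,0,0,-1, 0,0.035,-0.019,0,0,0,-1, 0,0.035,-0.019,0,0,0,-1, 0,0.035,-0.019,0,0,0,-1, 0,0.035,-0.019,0,0,0,-1, 0,0.035,-0.019,0,0,0,-1, 0,0.035,-0.019,0,0,0,-1, 0,0.03,-0.016,0,0,0,-1]'
python3 -m jog '[0,0,0,2.1,-0.38,4.0,-1, 0,0,0,2.1,-0.38,4.0,-1, 0,0,0,2.1,-0.38,4.0,-1, 0,0,0,2.1,-0.38,4.0,-1, 0,0,0,2.1,-0.38,4.0,-1, 0,0,0,0,0,0,-1,0,0,0,0,0,0,-1]'
python3 - <<'E'
from h import *
go(w((-180,-152.5,180)),tool(20,-1))
save('wrist','wrist1.png');save('top','top1.png')
go(w((-180,-152.5,180)),tool(20,-1))
E
```

```text
clock: 1.35
eef_pos: [506.1, -297.1, 206.8]
orientation: [0.417, 0.571, -0.417, 0.571]
contact_force: [1.1, -0.2, -0.3]
grip_width: 1.002
clock: 2.05
eef_pos: [504.7, -299.5, 206.9]
orientation: [0.553, 0.441, -0.369, 0.603]
contact_force: [0.1, -0.1, 0.1]
grip_width: 1.002
clock 2.05 rot tool deg [-0.04  0.05  0.03] | shift after rot (tool mm) [ 51.7  12.1 -22.5] | shift w/o rot [ 51.7  12.1 -22.5] world [ 26.1  25.9 -44.5]
  grasp pt now trimmer [-209.1 -175.   224.5] F [ 0.1 -0.1  0.1] grip 1.002 q [-0.77  0.28  1.99  0.43  0.69  0.37]
clock 2.15 rot tool deg [ 0.04  0.06 -0.  ] | shift after rot (tool mm) [ 51.6  11.3 -22.7] | shift w/o rot [ 51.6  11.3 -22.8] world [ 25.2  26.1 -44.6]
  grasp pt now trimmer [-208.3 -175.2  224.6] F [ 0.7 -0.1  0.5] grip 0.998 q [-0.77  0.28  1.99  0.43  0.69  0.37]
```

View pics/wrist1.png

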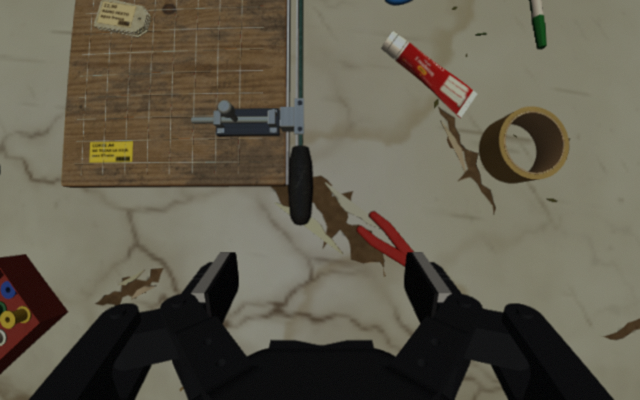

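The wrist view shows the handle from about (301,147) to (301,223), the board's front corners at (63,186) and (287,186), and the knob top near (225,105). The secateurs at (385,235) are about 90 px right of the handle. I'll use these points to refine the trimmer pose.

```bash
python3 - <<'E'
from h import *
im=cv2.imread('pics/wrist1.png')
cv2.imwrite('pics/wrist1c.png',cv2.resize(im[85:260,180:420],None,fx=3.3,fy=3.3,interpolation=cv2.INTER_CUBIC))
c=robot.get_calibration('wrist');s=robot.state()
print(ray(c,(320,200),s))
P=lambda u,z:f(onz(c,u,z,s)).round(1)
print('corners',P((63,186),27),P((287,186),27))
m=(im.max(2)<45).astype(np.uint8);m[:,:280]=0;m[:,320:]=0;m[:140]=0;m[232:]=0
ys,xs=np.nonzero(m);print(xs.min(),xs.max(),ys.min(),ys.max(),np.median(xs))
for y in (150,165,180,195,210,220):
    r=xs[ys==y]; print(y,r.min() if len(r) else None,r.max() if len(r) else None, P((r.mean(),y),41) if len(r) else '')
E
```

```text
(array([ 520.44975968, -296.87084777,  387.82553584]), array([ 0.05105767,  0.00791688, -0.99867362]))
corners [-149.7  163.7   27. ] [-150.4 -132.3   27. ]
280 313 145 224 300.0
150 292 308 [-107.8 -149.4   41. ]
165 289 311 [-126.2 -149.5   41. ]
180 289 312 [-144.5 -150.2   41. ]
195 288 312 [-162.8 -149.7   41. ]
210 290 310 [-180.9 -149.7   41. ]
220 293 308 [-192.9 -150.4   41. ]
```

View pics/wrist1c.png

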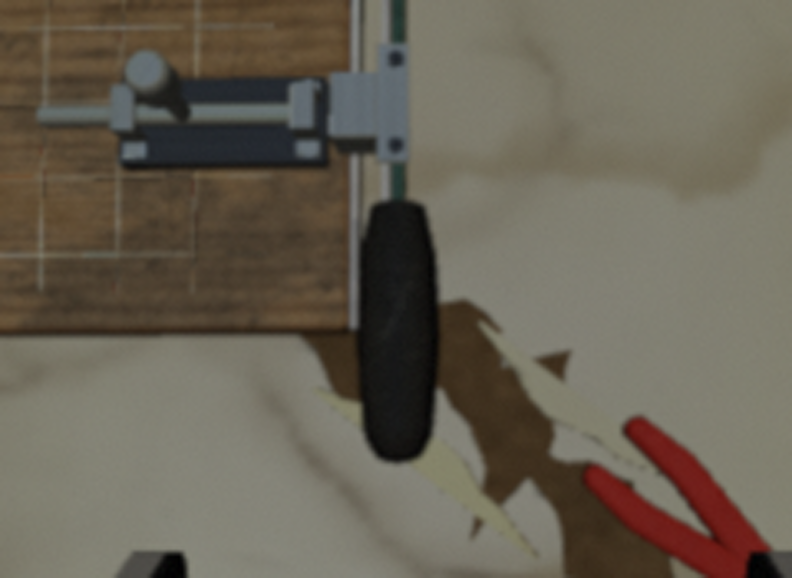

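```bash
python3 - <<'E'
from h import *
c=robot.get_calibration('wrist');s=robot.state()
P=lambda u,z:f(onz(c,(180+u[0]/3.3,85+u[1]/3.3),z,s)).round(1)
print('knob top',P((148,70),88),'knob base/bar',P((175,108),46),'bar tail',P((40,116),42),'keeper left',P((331,108),52),'keeper rear/front',P((360,72),52),P((360,138),52),'handle tip',P((398,460),41),'root',P((398,200),41))
ct=robot.get_calibration('top')
# two-view triangulation handle tip / knob top
def tri(a,b):
    (o1,v1),(o2,v2)=a,b;v1=v1/np.linalg.norm(v1);v2=v2/np.linalg.norm(v2)
    t=np.linalg.lstsq(np.c_[v1,-v2],o2-o1,rcond=None)[0];p,q=o1+v1*t[0],o2+v2*t[1];return f((p+q)/2).round(1),np.linalg.norm(p-q).round(1)
top=lambda u:ray(ct,np.array(u)/3.5+[235,90]-.35)
wr=lambda u:ray(c,(180+u[0]/3.3,85+u[1]/3.3),s)
print(tri(wr((398,460)),top((527,565))),tri(wr((148,70)),top((404,394))))
E
```

```text
knob top [-70.6 -71.9  88. ] knob base/bar [-68.8 -68.   46. ] bar tail [-70.  -15.7  42. ] keeper left [ -71.2 -126.6   52. ] keeper rear/front [ -57.9 -136.9   52. ] [ -82.3 -137.1   52. ] handle tip [-198.2 -150.5   41. ] root [-102.3 -150.2   41. ]
(array([-200.4, -149.2,   21.4]), np.float64(3.1)) (array([-71.2, -70.9,  86.7]), np.float64(2.4))
```

```bash
python3 - <<'E'
from h import *
d=Rz@[5,1.8,0];np.save('pose.npy',[tx+d[0],ty+d[1],A])
E
python3 - <<'E'
from h import *
go(w((-182,-152.5,90)),tool(20,-1))
go(w((-182,-152.5,41)),tool(20,-1))
E
```

```text
clock 2.15 rot tool deg [ 0.04  0.06 -0.  ] | shift after rot (tool mm) [137.2 -16.7 -24.5] | shift w/o rot [137.2 -16.7 -24.7] world [  28.    28.2 -134.6]
  grasp pt now trimmer [-213.3 -177.   224.6] F [ 0.7 -0.1  0.5] grip 0.998 q [-0.77  0.28  1.99  0.43  0.69  0.37]
clock 2.15 rot tool deg [ 0.04  0.06 -0.  ] | shift after rot (tool mm) [183.2 -33.4 -24.5] | shift w/o rot [183.2 -33.4 -24.8] world [  28.    28.2 -183.6]
  grasp pt now trimmer [-213.3 -177.   224.6] F [ 0.7 -0.1  0.5] grip 0.998 q [-0.77  0.28  1.99  0.43  0.69  0.37]
```

```bash
python3 -m jog '[0.01,0,-0.008,0,0,0,-1, 0.022,0,-0.008,0,0,0,-1, 0.03,-0.004,-0.008,0,0,0,-1, 0.03,-0.004,0,0,0,0,-1, 0.025,-0.004,0,0,0,0,-1, 0.02,-0.004,0,0,0,0,-1, 0,0,0,0,0,0,-1, 0,0,0,0,0,0,-1]'
python3 - <<'E'
from h import *
go(w((-182,-152.5,41)),tool(20,-1))
save('wrist','wrist2.png')
E
```

```text
clock: 2.95
eef_pos: [533.8, -271.2, 72.2]
orientation: [0.553, 0.441, -0.369, 0.603]
contact_force: [0.4, 0.2, 0.1]
grip_width: 0.997
clock 2.95 rot tool deg [-0.01 -0.01  0.  ] | shift after rot (tool mm) [ 45.8 -17.    0.2] | shift w/o rot [ 45.8 -17.    0.2] world [ -0.3  -0.2 -48.8]
  grasp pt now trimmer [-181.7 -152.3   89.8] F [0.4 0.2 0.1] grip 0.997 q [-0.69  0.5   2.09  0.71  0.39  0.12]
```

View pics/wrist2.png

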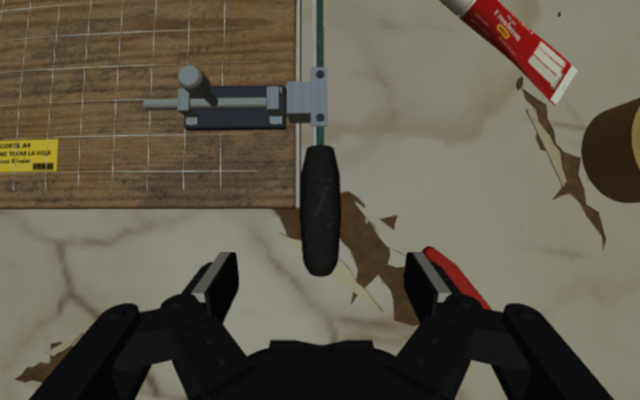

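```bash
python3 - <<'E'
from h import *
c=robot.get_calibration('wrist');s=robot.state()
for u,z in(((428,250),10),((455,275),10),((320,275),41),((320,147),41),((297,208),27),((187,73),88),((287,104),52)):print(u,f(onz(c,u,z,s)).round(1))
E
```

```text
(428, 250) [-189.8 -243.3   10. ]
(455, 275) [-211.1 -266.4   10. ]
(320, 275) [-204.  -151.7   41. ]
(320, 147) [-109.1 -151.7   41. ]
(297, 208) [-154.5 -133.5   27. ]
(187, 73) [-74.7 -71.7  88. ]
(287, 104) [ -80.4 -128.    52. ]
```

The refined frame matches: handle ends at x -204/-109, board edge at -154.5, keeper at y -128. The secateurs' tip at y -243 clears the fingers. Descending.

```bash
python3 -m jog '[0.012,-0.004,0,0,0,0,-1, 0.014,-0.005,0,0,0,0,-1, 0.012,-0.005,0,0,0,0,-1, 0.008,-0.003,0,0,0,0,-1, 0,0,0,0,0,0,-1, 0,0,0,0,0,0,-1]' 40
python3 - <<'E'
from h import *
go(w((-182,-152.5,41)),tool(20,-1))
E
```

```text
clock: 3.6
eef_pos: [534.1, -272.4, 24.6]
orientation: [0.553, 0.44, -0.369, 0.604]
contact_force: [1.0, -1.5, 0.7]
grip_width: 1.001
clock 3.60 rot tool deg [-0.03  0.1  -0.12] | shift after rot (tool mm) [ 1.  -0.8 -1.1] | shift w/o rot [ 1.  -0.8 -1.1] world [-0.6  1.  -1.2]
  grasp pt now trimmer [-181.6 -153.6   42.2] F [ 1.  -1.5  0.7] grip 1.001 q [-0.69  0.59  2.11  0.94  0.31 -0.12]
```

```bash
python3 -m jog '[0,0,0,0,0,0,0, 0,0,0,0,0,0,0.5, 0,0,0,0,0,0,1,0,0,0,0,0,0,1,0,0,0,0,0,0,1,0,0,0,0,0,0,1,0,0,0,0,0,0,1,0,0,0,0,0,0,1]' 40
python3 - <<'E'
from h import *
go(w((-182,-152.5,41)),tool(20,-1))
save('wrist','wrist3.png')
E
```

```text
clock: 4.4
eef_pos: [533.4, -270.8, 23.9]
orientation: [0.554, 0.441, -0.368, 0.603]
contact_force: [-3.0, 8.2, 12.7]
grip_width: 0.25
clock 4.40 rot tool deg [-0.03 -0.07 -0.08] | shift after rot (tool mm) [ 0.4 -0.1  0.6] | shift w/o rot [ 0.4 -0.1  0.6] world [ 0.1 -0.6 -0.4]
  grasp pt now trimmer [-182.1 -151.9   41.4] F [-3.   8.2 12.7] grip 0.25 q [-0.69  0.59  2.11  0.94  0.31 -0.13]
```

View pics/wrist3.png

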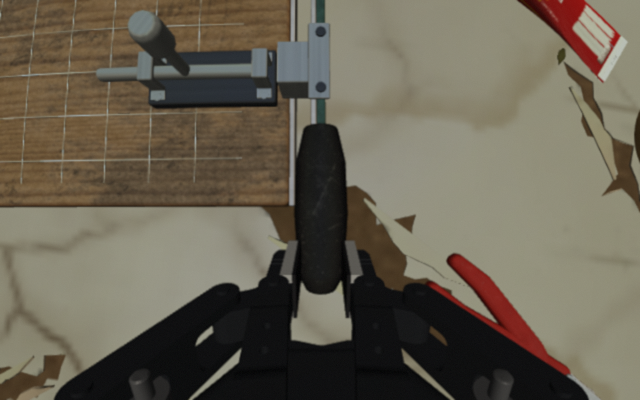

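Handle gripped at x -182 between both pads. Next is the gentle tug, in 1 mm steps while reading the force.

```bash
python3 -m jog '[0,0,0,0,0,0,1,0,0,0,0,0,0,1]'
python3 -m jog '[-0.001,0.0003,0,0,0,0,1,-0.001,0.0003,0,0,0,0,1,-0.001,0.0003,0,0,0,0,1,0,0,0,0,0,0,1]'
python3 -m jog '[-0.001,0.0003,0,0,0,0,1,-0.001,0.0003,0,0,0,0,1,0,0,0,0,0,0,1]'
python3 -m jog '[-0.001,0.0003,0,0,0,0,1,-0.001,0.0003,0,0,0,0,1,0,0,0,0,0,0,1]'
```

```text
clock: 4.65
eef_pos: [533.4, -270.8, 23.9]
orientation: [0.554, 0.441, -0.368, 0.603]
contact_force: [-3.6, 8.1, 13.1]
grip_width: 0.254
clock: 5.05
eef_pos: [533.3, -270.7, 26.5]
orientation: [0.553, 0.441, -0.368, 0.603]
contact_force: [5.3, 7.3, -2.8]
grip_width: 0.248
clock: 5.35
eef_pos: [533.4, -270.7, 28.6]
orientation: [0.553, 0.441, -0.368, 0.603]
contact_force: [6.5, 7.7, -4.0]
grip_width: 0.251
clock: 5.65
eef_pos: [533.4, -270.7, 30.8]
orientation: [0.554, 0.441, -0.368, 0.603]
contact_force: [8.5, 8.3, -3.2]
grip_width: 0.251
```

```bash
python3 -m jog '[-0.001,0.0003,0,0,0,0,1,0,0,0,0,0,0,1]'
python3 -m jog '[-0.001,0.0003,0,0,0,0,1,0,0,0,0,0,0,1]'
python3 -m jog '[-0.001,0.0003,0,0,0,0,1,0,0,0,0,0,0,1]'
```

```text
clock: 5.85
eef_pos: [533.5, -270.7, 31.9]
orientation: [0.554, 0.441, -0.368, 0.603]
contact_force: [9.9, 8.5, -3.7]
grip_width: 0.248
clock: 6.05
eef_pos: [533.5, -270.8, 33.0]
orientation: [0.554, 0.441, -0.368, 0.603]
contact_force: [10.4, 8.7, -4.5]
grip_width: 0.246
clock: 6.25
eef_pos: [533.6, -270.8, 34.0]
orientation: [0.554, 0.441, -0.368, 0.603]
contact_force: [11.3, 9.1, -4.9]
grip_width: 0.252
```

```bash
python3 -m jog '[-0.001,0.0003,0,0,0,-0.6,1,0,0,0,0,0,-0.6,1,0,0,0,0,0,-0.5,1,0,0,0,0,0,0,1]'
python3 -m jog '[-0.001,0.0003,0,0,0,-0.2,1,0,0,0,0,0,0,1]'
python3 -m jog '[-0.001,0.0003,0,0,0,-0.2,1,0,0,0,0,0,0,1]'
python3 - <<'E'
from h import *
print(robot.state()['moment'])
go(w((-182,-152.5,41)),tool(20,-1))
save('wrist','wrist4.png')
E
```

```text
clock: 6.65
eef_pos: [533.0, -270.7, 34.8]
orientation: [0.547, 0.449, -0.377, 0.598]
contact_force: [6.1, 7.2, -4.0]
grip_width: 0.25
clock: 6.85
eef_pos: [532.9, -270.8, 35.9]
orientation: [0.546, 0.45, -0.378, 0.597]
contact_force: [7.0, 8.5, -2.1]
grip_width: 0.253
clock: 7.05
eef_pos: [532.9, -270.8, 36.9]
orientation: [0.545, 0.451, -0.379, 0.596]
contact_force: [7.1, 7.4, -4.1]
grip_width: 0.25
[ 1.48674981 -0.98163856  0.43529248]
clock 7.05 rot tool deg [-0.03 -0.08  2.07] | shift after rot (tool mm) [12.9 -4.1  0.6] | shift w/o rot [13.  -3.7  0.7] world [  0.6  -0.6 -13.5]
  grasp pt now trimmer [-181.9 -151.9   54.7] F [ 7.1  7.4 -4.1] grip 0.25 q [-0.67  0.57  2.09  0.71  0.35  0.13]
```

View pics/wrist4.png

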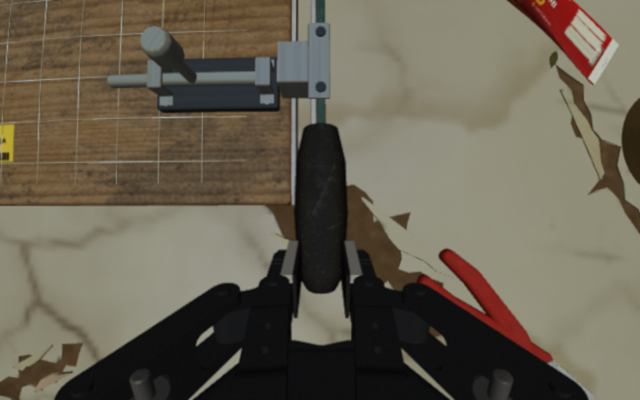

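After the tug the handle stands about 13.5 mm (0.038 rad) up, at only about 4 N. That is past the 7 mm of play with no stop, and the handle hasn't slipped in the pads. The bolt is not caught, so I leave it alone and raise the arm slowly along its arc.

```bash
python3 -m jog '[-0.003,0.001,0,0,0,-0.5,1, -0.0058,0.0019,0,0,0,-1,1, -0.0058,0.0019,0,0,0,-1,1, -0.0058,0.0019,0,0,0,-1,1, -0.0058,0.0019,0,0,0,-1,1, -0.0058,0.0019,0,0,0,-1,1, -0.0029,0.001,0,0,0,-0.5,1, 0,0,0,0,0,0,1]'
python3 - <<'E'
from h import *
def arc():
    s=robot.state();C=R.from_quat(s['orientation']).as_matrix()
    g=f(np.array(s['eef_pos'])-C[:,0]*18.7)
    print('arm angle by pos',np.degrees(np.arctan2(g[2]-36,176-g[0])).round(2)-.8,'radius',np.hypot(g[2]-36,176-g[0]).round(1),'tool tilt',np.degrees(np.arctan2(f(C[:,0]+[tx,ty,0])[0],-C[2,0])).round(2),'M',s['moment'].round(2))
arc();go(w((-182,-152.5,41)),tool(20,-1))
E
```

```text
clock: 7.9
eef_pos: [535.0, -270.6, 73.9]
orientation: [0.521, 0.479, -0.41, 0.576]
contact_force: [8.1, 9.9, -5.3]
grip_width: 0.244
arm angle by pos 8.219999999999999 radius 358.4 tool tilt 11.93 M [ 1.75 -1.09  0.27]
clock 7.90 rot tool deg [-0.03 -0.03  8.07] | shift after rot (tool mm) [ 46.9 -18.7   0.6] | shift w/o rot [ 49.  -11.9   0.6] world [ -1.4  -0.8 -50.5]
  grasp pt now trimmer [-177.9 -151.9   92.2] F [ 8.1  9.9 -5.3] grip 0.244 q [-0.61  0.51  1.99  0.29  0.5   0.59]
```

```bash
python3 -m jog '[-0.003,0.001,0,0,0,-0.5,1, -0.0058,0.0019,0,0,0,-1,1, -0.0058,0.0019,0,0,0,-1,1, -0.0058,0.0019,0,0,0,-1,1, -0.0058,0.0019,0,0,0,-1,1, -0.0058,0.0019,0,0,0,-1,1, -0.0058,0.0019,0,0,0,-1,1, -0.0058,0.0019,0,0,0,-1,1, -0.0058,0.0019,0,0,0,-1,1, -0.0058,0.0019,0,0,0,-1,1, -0.0058,0.0019,0,0,0,-1,1, -0.0029,0.001,0,0,0,-0.5,1]' 60
cat > arc.py <<'E'
from h import *
s=robot.state();C=R.from_quat(s['orientation']).as_matrix()
g=f(np.array(s['eef_pos'])-C[:,0]*18.7)
print('arm angle by pos',np.degrees(np.arctan2(g[2]-36,176-g[0])).round(2)-.8,'radius',np.hypot(g[2]-36,176-g[0]).round(1),'tool tilt',np.degrees(np.arctan2(f(C[:,0]+[tx,ty,0])[0],-C[2,0])).round(2),'M',s['moment'].round(2),'y',g[1].round(1),'q',s['joint_pos'].round(2))
E
python3 arc.py
```

```text
clock: 9.1
eef_pos: [548.2, -268.8, 139.5]
orientation: [0.473, 0.526, -0.464, 0.533]
contact_force: [7.2, 9.1, -8.1]
grip_width: 0.233
arm angle by pos 19.13 radius 358.4 tool tilt 0.95 M [ 1.59 -1.33  0.05] y -151.8 q [-0.51  0.49  1.77  0.01  0.87  0.93]
```

```bash
python3 -m jog '[-0.003,0.001,0,0,0,-0.5,1, -0.0058,0.0019,0,0,0,-1,1, -0.0058,0.0019,0,0,0,-1,1, -0.0058,0.0019,0,0,0,-1,1, -0.0058,0.0019,0,0,0,-1,1, -0.0058,0.0019,0,0,0,-1,1, -0.0058,0.0019,0,0,0,-1,1, -0.0058,0.0019,0,0,0,-1,1, -0.0058,0.0019,0,0,0,-1,1, -0.0058,0.0019,0,0,0,-1,1, -0.0058,0.0019,0,0,0,-1,1, -0.0029,0.001,0,0,0,-0.5,1]' 60
python3 arc.py
python3 - <<'E'
from h import *
save('scene','scene5.png');save('wrist','wrist5.png')
E
```

```text
clock: 10.3
eef_pos: [573.6, -265.5, 201.2]
orientation: [0.42, 0.569, -0.512, 0.487]
contact_force: [6.7, 9.0, -10.0]
grip_width: 0.231
arm angle by pos 30.02 radius 358.4 tool tilt -10.04 M [ 1.45 -1.42 -0.27] y -151.7 q [-0.43  0.55  1.5  -0.1   1.24  1.06]
```

View pics/wrist5.png

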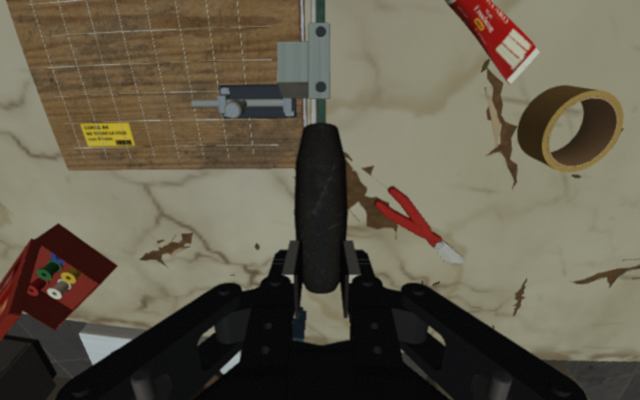

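View pics/scene5.png

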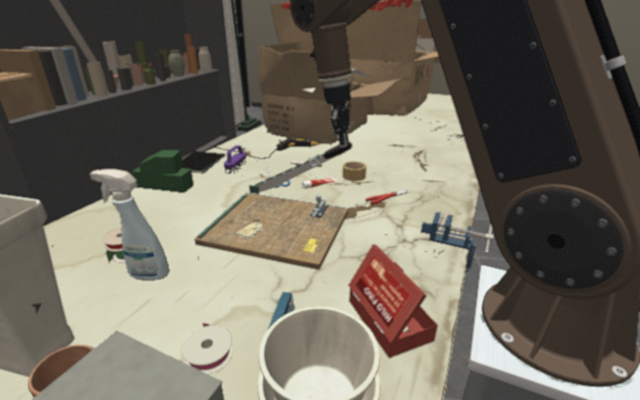

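The wrist picture shows the handle still seated in the pads (tip at (321,290)) and the keeper lifted clear of the bolt. In the scene picture the blade stands up from (255,188) to (350,148). The last 10° remain.

```bash
python3 -m jog '[-0.003,0.001,0,0,0,-0.5,1, -0.0058,0.0019,0,0,0,-1,1, -0.0058,0.0019,0,0,0,-1,1, -0.0058,0.0019,0,0,0,-1,1, -0.0058,0.0019,0,0,0,-1,1, -0.0058,0.0019,0,0,0,-1,1, -0.0058,0.0019,0,0,0,-1,1, -0.0058,0.0019,0,0,0,-1,1, -0.0058,0.0019,0,0,0,-1,1, -0.0058,0.0019,0,0,0,-1,1, -0.0029,0.001,0,0,0,-0.5,1,0,0,0,0,0,0,1]' 60
python3 -m jog '[0,0,0,0,0,0,1,0,0,0,0,0,0,1,0,0,0,0,0,0,1,0,0,0,0,0,0,1]'
python3 arc.py
python3 - <<'E'
from h import *
save('top','top6.png');save('wrist','wrist6.png');save('scene','scene6.png')
E
python3 arc.py
```

```text
clock: 11.6
eef_pos: [606.3, -261.3, 252.0]
orientation: [0.369, 0.604, -0.553, 0.44]
contact_force: [4.0, 8.4, -7.0]
grip_width: 0.234
clock: 12.0
eef_pos: [606.2, -261.3, 251.9]
orientation: [0.369, 0.604, -0.553, 0.44]
contact_force: [6.1, 8.6, -9.9]
grip_width: 0.237
arm angle by pos 39.86 radius 358.4 tool tilt -20.01 M [ 1.5  -1.58 -0.51] y -151.6 q [-0.36  0.66  1.22 -0.16  1.58  1.11]
arm angle by pos 39.85 radius 358.3 tool tilt -20.01 M [ 1.53 -1.64 -0.49] y -151.6 q [-0.36  0.66  1.22 -0.16  1.58  1.11]
```

View pics/wrist6.png

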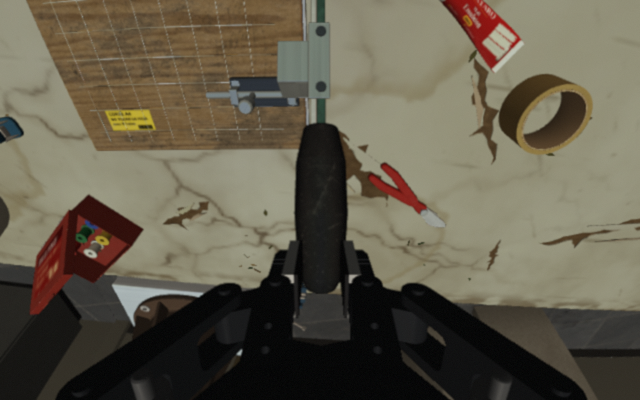

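View pics/scene6.png

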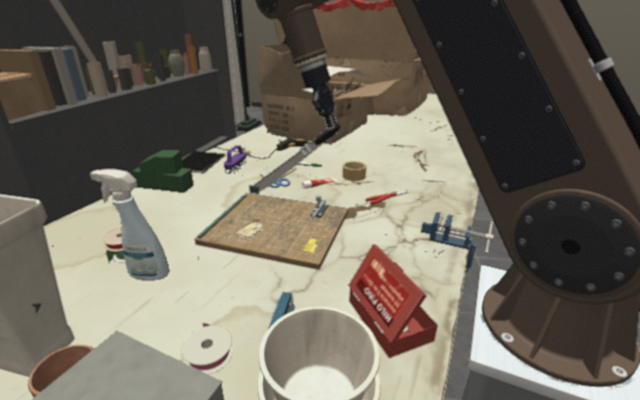

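The arm is held steadily at about 40°. The handle sits at the same place in the pads (tip at (321,290) in the wrist view). In the scene view the blade runs from (255,188) up to (330,132), and the tags, stapler and secateurs appear unmoved. Handing in.

```bash
python3 -c "
from workcell import robot
print(robot.close_job())"
```

```text
the job is handed in; nothing more can be done
None
```

The blade arm is up at about 40° and the gripper is still holding it by the black handle.

- **Tug:** I gripped the handle and pulled up gently. It rose 13.5 mm, past the 7 mm of play, against only about 4–5 N and with no stop, so the bolt was not caught.
- **Bolt:** I left it untouched. The camera also put its knob almost right back, at y about -72 mm.
- **Raise:** I lifted the arm along its arc at about 10°/s.
- **Last checks:** The arm angle was 39.9° from the gripper's position, and the tool had turned the matching 40°. The handle had not slipped in the pads, and the hold was steady at 60 N grip. Time used was about 12 s.
- **Other items:** The tags, stapler and secateurs look unmoved in the final pictures; I checked this by eye only.
- **Disagreements:** My first position for the trimmer, from the top camera, was about 5 mm off; the wrist camera corrected it before I gripped. A steady sideways force of about 8 N stayed on the wrist after gripping, probably because the grip was slightly off-centre. The measured arc radius was 358 mm against the 356 mm given, which fits the grip being 2 mm further out than the handle point.

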